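# Fit the antenna mast to the mobile robot

## Robot

A 6-joint arm with a two-finger parallel gripper is mounted at the origin on the work surface. World frame = base frame: x ahead of the robot, y to its left, z up, the work surface at z = 0. Lengths are in m, angles in degrees, forces in N, time in s.
With the tool pointing down it reaches from about 0.4 to 0.825 m from the base axis. Payload 7 kg.
Tool frame: the origin (TCP) lies on the front face of the gripper's body, between the roots of the fingers; the fingertips stand 66 mm ahead of it and the grasp point (between the pads) lies 47 mm ahead of it; z points along the fingers, y is the line along which they close (so a half turn about z gives the same grasp; the last joint's range is limited). The gripper opens to 88 mm and grips with 3 to 60 N. Pads are 19 mm wide; open, the fingers measure 130 mm over their backs; the gripper's body (78 mm by 193 mm) begins 47 mm behind the grasp point.
Start: joints at [-47.435, 20.546, 0.682, 0, -70.136, -16.507], TCP at [0.296, -0.606, 0.292] pointing down, gripper open.
Joint ranges: [-176.03, 176.03], [-82.01, 121.73], [-58.28, 71.71], [-173.87, 95.51], [-174.79, -0.11], [-173.66, 173.66]. Speed limits (degrees/s): [136.94, 136.94, 172.46, 180, 180, 180].

## Interface

Orientations are given as [roll, pitch, yaw] about the fixed x, y, z axes, in that order (R = Rz(yaw) Ry(pitch) Rx(roll)).
In Python, from station import arm gives the robot as it stands. The module is installed in compiled form; this text tells all that it offers.
- The arm moves only by the tool arm_command, never from a script. Its argument "commands" is text: rows parted by semicolons, each of 5 numbers parted by spaces: the shift along the tool's x, y, z in cm, then the turn about the tool's z in rad, then the closure, from 0 (fully open) to 1 (shut). In form: dx dy dz yaw claw; .... A call has 1 to 8 rows; each row is the pose to reach, as a shift and turn from the pose commanded when the call began, along the tool's axes at that moment; what a row does not reach only later rows make up. A row lasts 1/10 s, in which the tool goes at most 50 mm and 8.59 degrees, less where a joint would pass 70% of its speed; a pose out of reach is approached as far as the arm can. A call with a gripper value outside its range is refused whole. The fingers move at their own pace and stop on an object; the grip force is fixed at half the most. Time passes only in rows, so rows that repeat a pose let the fingers close. It gives the time, the measured TCP pose, the force, the opening and the grip force at its end, in the units of the state.
- arm.get_state(): the state, without advancing time (a new reading comes with each control period).
- arm.camera(name): name is "scene" or "top" or "wrist"; returns (picture, depth): 480x640x3 uint8, blue, green, red; 480x640 float32, m along the optical axis (not along the pixel's ray), 0 where there is no reading.
- arm.camera_params(name): a dict with "fx", "fy", "cx", "cy" (pixels), "k1" (the pictures are not rectified: a ray, as slopes to the right and down, at radius r is drawn at 1 + k1 r^2 times it, then the intrinsics apply), "origin" and "attitude" of the camera in the world. Camera axes: x right, y down, z forward; pixel columns grow to the right and rows downward; lengths in m; the calibration is good to about 2 mm. A picture is of the moment at which its call begins: read the wrist's pose just before it. camera_params takes no time and is no camera call; for the wrist camera it gives the pose at the moment of the call.
- arm.job_done(): hands the job in; it is judged then, once.
Trained networks look in the newest picture that a camera, given by its name, has taken for a name from the list of things; names that differ only in an ending like _2 or _b are one class to them, and where a whole thing is asked for, a point or a joint stands for the part that bears it (a point fixed in the world has none). Each returns a list of dicts, best first, with "conf" (0 to 1); they miss things now and then, are a little off and sometimes report something else, mostly with a low value. They report only what shows in the picture. A call takes as long as a camera call.
- arm.search_frame(camera, thing): "bbox" ([left, top, width, height] as shares, 0 to 1, of the picture: columns of its width, rows of its height, round what is visible of it).
- arm.spot_point(camera, thing): "at" ([row, column] as shares, 0 to 1, of the picture: columns of its width, rows of its height: a listed point, or the origin of a listed thing).
The state is a dict: "t": time; "qpos": joint angles; "qd": joint speeds; "joint_efforts": joint torques, N m; "tool_pos": TCP position; "orientation": TCP orientation; "contact_force": force on the tool from outside, world axes, zero at the start; "moment": the same for the moment, N m; "opening": opening from 0.0 (shut) to 1.0 (fully open); "finger_force": force on a finger pad.
Only numpy, scipy, OpenCV 4.12 (cv2) and the standard library are available. Lean on these libraries where they do the work, as an engineer would, in place of code of your own. Each camera call takes 0.05 s, during which the arm holds its last target. There are 200 camera calls.

## Task

Fit the antenna mast to the mobile robot: take the mast from its rest, stand it in the round socket on the robot's deck with the white antenna upward, and press it down past the spring ball until its foot sits fully home on the bottom of the socket. Then swing the clamp lever over from open until it snaps past its crest into the locked position, and leave everything standing by itself. Do not shove the yellow bowl, the spare wheel or the hex driver about.

Things in the scene. Friction and masses are not known exactly. Their poses are not given: they have to be found in the camera images.
- mast: Loose antenna mast, 0.10 to 0.18 kg, 200 mm long: round tube 16 mm in diameter for 160 mm (bare aluminium for 50 mm at the foot, black above), then a white antenna 24 mm in diameter, 40 mm long. 1.5 mm chamfer at the foot; balance point about 105 mm from the foot. Origin: centre of the foot's end face; x runs along the mast to the antenna. At the start it lies level, axis 45 mm above the bench.
- mast_foot (a point): Centre of the mast's foot end face, on its axis (same point as the mast's origin).
- mast_top (a point): Centre of the antenna's end face, on the axis, 200 mm from the foot.
- rest: Fixed grey printed rest, 150 x 60 mm, with two V-notched uprights, each 14 mm thick, 31 mm wide and 49 mm high; the mast lies in them along the rest's x axis, antenna to +x. Origin: on the bench under the mast's axis; uprights at x = -70 and +35 mm, so about 90 mm of tube is free between them. The mast's foot is near x = -100 mm (+-12 mm).
- robot: Small mecanum-wheeled robot parked on the bench, immovable, 232 mm wide over its wheels (its x), 298 mm long (its y). Origin: on the bench under its centre. Dark deck 110 mm above the bench, 186 mm (x) by 260 mm (y). On it: the mast socket and clamp lever; a black round scanner, 68 mm in diameter, 38 mm high, 100 mm to +y of the socket's axis; a small switch 105 mm to -y.
- socket_mouth (a point): Centre of the mouth of the mast socket: aluminium column 31 mm in diameter, its rim 47 mm above the deck, 157 mm above the bench; upright round bore 17.5 mm in diameter, 45 mm deep. A sprung ball stands 2.5 mm into the bore 29 mm below the mouth: the mast goes in freely for some 24 mm, then needs a push of about 5 to 15 N all the way and does not sink by its own weight. z is up.
- socket_floor (a point): Centre of the bottom of the bore, 45 mm straight below the mouth; the mast's foot rests here when fully home.
- lever_pivot (a point): Point on the upright axis about which the clamp lever swings, at the lever arm's height, 30 mm from the bore's axis to the robot's -x side, 27 mm above the deck.
- lever_grip (a point): Centre of the lever's upright grey grip post, 80 mm from the pivot: post 15 mm in diameter, from 22 to 50 mm above the deck (this point: 43 mm above the deck). The arm from hub to post is a steel bar 12 mm wide, 8 mm high. The lever swings level over the deck and can be pushed by the side of the post or pinched from above.
- lever (a joint): Clamp lever angle, 0 (open) to 1.57 rad (locked, at a stop), growing anticlockwise seen from above. Open, it points half way between the robot's -x and +y; locked, half way between -x and -y. A sprung cam resists with up to about 0.5 Nm (6 N at the post) and drives it back if let go before the crest at about 1.15 rad; past the crest it snaps to the stop by itself and stays.
- bowl: Bystander: yellow plastic bowl, 132 mm in diameter, 48 mm high. Origin: centre of its underside.
- spare_wheel: Bystander: spare mecanum wheel lying flat, 76 mm in diameter, about 37 mm high. Origin: centre of its underside.
- hex_driver: Bystander: black-handled hex driver, 190 mm long, lying on the bench.

How it is judged (in metres and radians):
On the way, in this order (a step that is already met when the one before it is completed fails the run):
1. the mast stands antenna up in the socket, its foot fully home on the bottom (z of mast_foot in the frame of socket_floor below 0.003 m and horizontal distance between mast_foot and socket_floor below 0.004 m and angle between mast's own x axis and vertical below 0.07 rad), for 0.2 s.
2. after that, the clamp lever is swung past its crest into the locked position (value of joint lever above 1.45 rad), for 0.2 s.
At the end, for the whole second after the job is handed in: The mast stands antenna up in the socket, within 4 degrees of upright, its foot within 3 mm of the bottom of the bore, at rest, and the clamp lever is locked (beyond 1.45 rad), with nothing held (all of step 1 and value of joint lever above 1.45 rad and linear speed of mast below 0.02 m/s); the robot touches nothing.
It fails at once if the bowl was shoved more than 30 mm (distance of bowl from where it was at the start of the episode above 0.03 m).
It fails at once if the spare wheel was shoved more than 30 mm (distance of spare_wheel from where it was at the start of the episode above 0.03 m).
It fails at once if the hex driver was shoved more than 30 mm (distance of hex_driver from where it was at the start of the episode above 0.03 m).
It also fails if it takes over 64 s, if anything falls off the work surface, if the arm or the gripper's body presses on something with over 40 N, if the wrist force passes 120 N, or if a joint passes its speed limit or range.

## Working session

There is one attempt and no reset: what is moved stays moved. The work goes in short steps, Python scripts to look and compute and a tool call to move; the robot and the scene stay as the last step left them, time stands still between calls to the robot, and variables do not carry over. Pictures are saved under pics/ and viewed, at most 11 in all, crops included, and the job is handed in when it is done.

Besides the shell and the picture viewer there is one more tool, called after ">>>" as name(argument=value, ...) on one line, values as JSON. arm_command: Moves the arm, as the interface text tells. Its arguments: {"type":"object","properties":{"commands":{"type":"string"}},"required":["commands"]}

```bash
mkdir -p pics
cat > h.py <<'E'
import numpy as np, cv2
from station import arm
from scipy.spatial.transform import Rotation as R
def cam(n,f=None):
    p=arm.camera_params(n); im,d=arm.camera(n)
    if f: cv2.imwrite('pics/'+f,im)
    return p,im,d
def att(p):
    a=np.array(p['attitude'],float)
    return a if a.shape==(3,3) else R.from_euler('xyz',a,degrees=True).as_matrix()
def ray(p,u,v):
    K=np.array([[p['fx'],0,p['cx']],[0,p['fy'],p['cy']],[0,0,1.]])
    s=cv2.undistortPoints(np.array([[[u,v]]],float),K,np.array([p['k1'],0,0,0.]))[0,0]
    return att(p)@np.array([s[0],s[1],1.])
def onz(p,u,v,z):
    r=ray(p,u,v);o=np.array(p['origin']);return o+r*(z-o[2])/r[2]
def dep(p,d,u,v):
    return np.array(p['origin'])+ray(p,u,v)*d[int(round(v)),int(round(u))]
def spot(c,t):
    return [(x['at'][1]*640,x['at'][0]*480,x['conf']) for x in arm.spot_point(c,t)]
E
python3 - <<'E'
from h import *
print(arm.camera_params('top'));print(arm.camera_params('scene')); print(arm.get_state())
p,im,d=cam('top','top.png')
p2,im2,d2=cam('scene','scene.png')
Z=dict(mast_foot=.045,mast_top=.045,rest=0,socket_mouth=.157,lever_pivot=.137,lever_grip=.153,bowl=0,spare_wheel=0,hex_driver=0.01,robot=0)
for c,pp in(('top',p),('scene',p2)):
  for t,z in Z.items():
    for u,v,k in spot(c,t)[:2]: print(c,t,round(u),round(v),round(k,2),onz(pp,u,v,z).round(4))
E
```

```text
{'fx': 444.00864560157737, 'fy': 444.00864560157737, 'cx': 321.9343604493406, 'cy': 233.9171191468469, 'k1': 0.025487214145308263, 'origin': array([0.36731047, 0.02374505, 1.1126299 ]), 'attitude': array([-171.65487921,   -1.4873548 ,  -88.88416633])}
{'fx': 598.899135818923, 'fy': 598.899135818923, 'cx': 322.99924479521223, 'cy': 244.29637415810237, 'k1': -0.14219031673065474, 'origin': array([1.29775908, 0.95075278, 1.21471167]), 'attitude': array([-132.03739149,   -0.56423687,  140.89143727])}
{'t': 0.0, 'qpos': array([-4.74335705e+01,  2.05904264e+01,  6.35994033e-01, -2.00704740e-02,
       -7.01368668e+01, -1.65077697e+01]), 'qd': array([-0.02529847,  0.00811233, -0.01635119,  0.00367703, -0.03389092,
       -0.03610029]), 'joint_efforts': array([-1.24684384e-04, -5.82724643e+01,  2.93055296e+01,  6.99744165e+00,
        6.64417574e-03, -1.48662589e-04]), 'tool_pos': array([ 0.29635458, -0.60605157,  0.29125102]), 'orientation': array([ 1.79907102e+02, -7.85463818e-03, -1.53948168e+02]), 'contact_force': array([-0.50415209,  0.84906075, -0.16698604]), 'moment': array([ 0.005781
[... 835 characters left out ...]
 0.045 ]
scene mast_foot 265 214 0.5 [ 0.5245 -0.2684  0.045 ]
scene mast_top 425 354 0.66 [0.5278 0.4172 0.045 ]
scene mast_top 299 183 0.33 [ 0.3411 -0.3328  0.045 ]
scene rest 398 336 0.7 [0.5107 0.311  0.    ]
scene socket_mouth 258 211 0.6 [ 0.603  -0.1757  0.157 ]
scene lever_pivot 262 212 0.73 [ 0.5859 -0.1863  0.137 ]
scene lever_grip 293 202 0.5 [ 0.4988 -0.1514  0.153 ]
scene bowl 316 369 0.94 [0.7428 0.2605 0.    ]
scene spare_wheel 384 395 0.64 [0.6625 0.4211 0.    ]
scene spare_wheel 317 369 0.37 [0.7409 0.2596 0.    ]
scene hex_driver 298 183 0.74 [ 0.3161 -0.374   0.01  ]
scene hex_driver 291 205 0.61 [ 0.4068 -0.2887  0.01  ]
scene robot 263 246 0.62 [ 0.584  -0.1941  0.    ]
```

View pics/top.png

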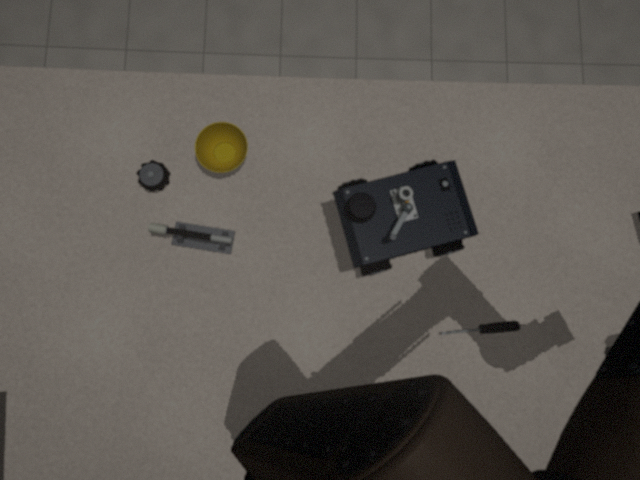

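View pics/scene.png

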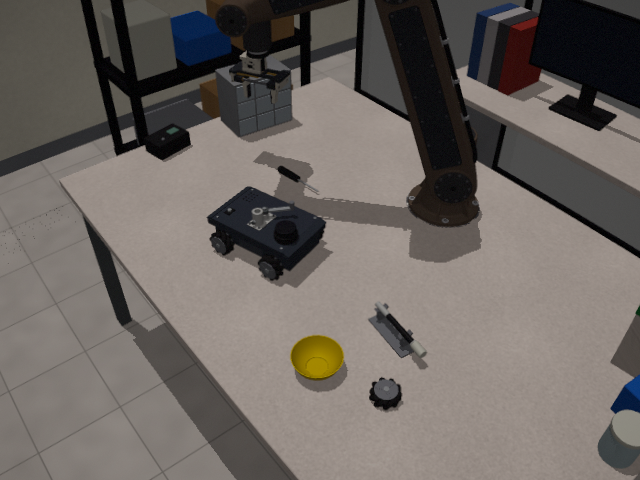

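Top view: the mast runs from foot (232,239) to antenna (152,229). The socket ring is at (405,192), the scanner at (360,207), the switch at (445,183), and the lever post near (392,235). The scene view agrees.

```bash
cat >> h.py <<'E'
def go(pos,yaw):
    s=arm.get_state(); M=R.from_euler('xyz',s['orientation'],degrees=True).as_matrix()
    d=M.T@(np.array(pos)-s['tool_pos'])*100
    x=M[:,0]; c=np.degrees(np.arctan2(x[1],x[0])); t=(yaw-c+180)%360-180
    print('move',d.round(2),'turn',round(np.radians(-t),3),'tcp',s['tool_pos'].round(4),'yaw',round(c,2),'q',s['qpos'].round(1),'F',s['contact_force'].round(1),'t',s['t'])
E
python3 - <<'E'
from h import *
p,im,d=cam('top')
for n,u,v in (('ring',405,192),('scan',360,207),('switch',445,183),('post',392,236),('foot',230,239),('ant',156,229)): print(n,dep(p,d,u,v).round(4))
go([.53,.36,.30],-96.5)
E
```

```text
ring [ 0.613  -0.1864  0.1293]
scan [ 0.5715 -0.0818  0.1487]
switch [ 0.6398 -0.2822  0.117 ]
post [ 0.5067 -0.151   0.1587]
foot [0.5057 0.2188 0.0543]
ant [0.5253 0.3937 0.0575]
move [-63.43  76.56  -0.78] turn -1.003 tcp [ 0.2965 -0.6064  0.2922] yaw -153.94 q [-47.4  20.5   0.7   0.  -70.1 -16.5] F [-0.  -0.1  0.7] t 1.15
```

>>> arm_command(commands="-3.1 3.8 0 -0.12 0; -6.2 7.6 0 -0.24 0; -9.3 11.4 0 -0.36 0; -12.4 15.2 0 -0.48 0; -15.5 19 0 -0.6 0; -18.6 22.8 0 -0.72 0; -21.7 26.6 0 -0.84 0; -24.8 30.4 0 -1 0")

```text
t: 1.95
tool_pos: [0.3857, -0.2226, 0.2925]
orientation: [-179.9, -0.0, -96.9]
contact_force: [0.9, 0.2, -0.1]
opening: 1.002
finger_force: 0.0
```

```bash
python3 -c "
from h import *
go([.53,.34,.30],-96.5)"
```

```text
move [-57.59  -7.53  -0.74] turn -0.008 tcp [ 0.3857 -0.2226  0.2925] yaw -96.94 q [ -4.5  -1.8 -26.7   0.  -65.   -2.5] F [ 0.9  0.2 -0.1] t 1.95
```

>>> arm_command(commands="-4.9 -0.6 0 0 0; -9.8 -1.2 0 0 0; -14.7 -1.8 0 0 0; -19.6 -2.4 0 0 0; -24.5 -3 0 0 0; -29.4 -3.6 0 0 0; -34.3 -4.2 0 0 0; -39.2 -4.8 0 0 0")

```text
t: 2.75
tool_pos: [0.4827, 0.1608, 0.2927]
orientation: [-180.0, 0.0, -97.2]
contact_force: [0.9, -0.8, 0.3]
opening: 1.0
finger_force: 0.0
```

>>> arm_command(commands="-4.9 -0.8 0 0 0; -9.8 -1.6 0 0 0; -14.4 -2.4 0 0 0; -18.4 -2.7 -0.7 0 0; -18.4 -2.7 -0.7 0 0")

```text
t: 3.25
tool_pos: [0.5334, 0.3421, 0.2986]
orientation: [-180.0, 0.0, -97.1]
contact_force: [-0.3, -0.3, 0.9]
opening: 0.998
finger_force: 0.0
```

Run:
```python
from h import *
go([.53,.34,.30],-96.5)
p,im,d=cam('wrist','w1.png'); print(p)
for t,z in dict(mast_foot=.045,mast_top=.045,mast=.045,rest=0).items():
    for u,v,k in spot('wrist',t)[:2]: print(t,round(u),round(v),round(k,2),onz(p,u,v,z).round(4))
```

```text
move [ 0.25  0.31 -0.14] turn -0.01 tcp [0.5334 0.3421 0.2986] yaw -97.05 q [ 50.3  16.5  -4.4   0.  -69.2 -57.4] F [-0.3 -0.3  0.9] t 3.25
{'fx': 335.45597948178084, 'fy': 335.45597948178084, 'cx': 318.07681226487296, 'cy': 238.72030091956728, 'k1': -0.06298933951700296, 'origin': array([0.52461635, 0.27139949, 0.39181746]), 'attitude': array([1.64701974e+02, 6.04005866e-02, 1.72945442e+02])}
mast_foot 332 84 0.71 [0.5042 0.2138 0.045 ]
mast_top 326 280 0.87 [0.5339 0.4141 0.045 ]
mast 335 84 0.82 [0.5013 0.2142 0.045 ]
rest 329 180 0.56 [0.5171 0.3091 0.    ]
```

View pics/w1.png

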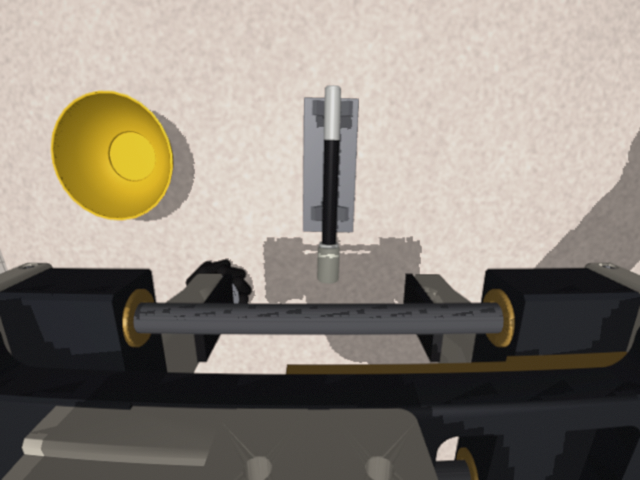

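The mast's foot is at pixel (332,84) and its top at (326,280); the fingers straddle its line, and the spare wheel lies beside the left finger with some clearance.

```bash
python3 -c "
from h import *
go([.531,.392,.092],-98.5)"
```

```text
move [-5.47  0.82 20.72] turn 0.022 tcp [0.5323 0.3368 0.2992] yaw -97.25 q [ 50.   16.1  -4.8  -0.  -69.1 -57.3] F [-0.2  0.  -0.8] t 3.5
```

>>> arm_command(commands="-2.7 0.4 2 0.01 0.3; -5.4 0.8 5 0.022 0.5; -5.4 0.8 9 0.022 0.5; -5.4 0.8 13 0.022 0.5; -5.4 0.8 16 0.022 0.5; -5.4 0.8 16 0.022 0.5; -5.4 0.8 16 0.022 0.5")

```text
t: 4.2
tool_pos: [0.5319, 0.3917, 0.1401]
orientation: [-180.0, -0.0, -98.5]
contact_force: [0.8, 0.9, 0.2]
opening: 0.51
finger_force: 0.0
```

Run:
```python
from h import *
go([.531,.392,.092],-98.5)
p,im,d=cam('wrist','w2.png')
for t,z in dict(mast_foot=.045,mast_top=.045).items():
    for u,v,k in spot('wrist',t)[:2]: print(t,round(u),round(v),round(k,2),onz(p,u,v,z).round(4))
```

```text
move [-0.02  0.09  4.81] turn -0.0 tcp [0.5319 0.3917 0.1401] yaw -98.5 q [ 53.3  26.3 -11.7   0.  -52.  -61.8] F [0.8 0.9 0.2] t 4.2
mast_top 321 306 0.97 [0.534  0.4152 0.045 ]
```

View pics/w2.png

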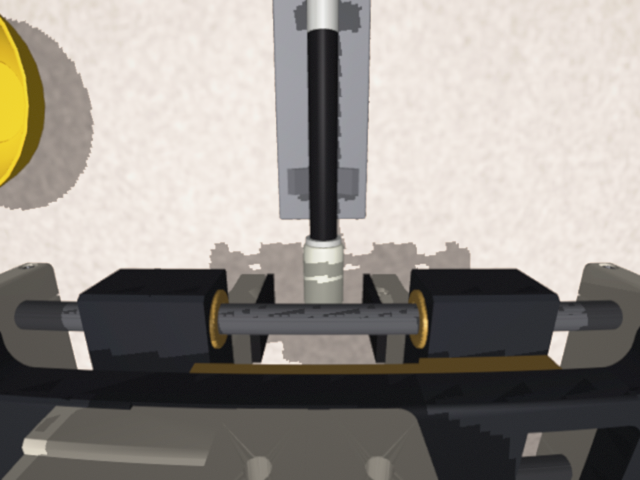

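The antenna (320,270) is centred between the fingers. I'll go down, grip it and lift.

>>> arm_command(commands="0 0.1 2.4 0 0.5; 0 0.1 4.8 0 0.5; 0 0.1 4.8 0 0.5; 0 0.1 4.8 0 1; 0 0.1 4.8 0 1; 0 0.1 4.8 0 1; 0 0.1 4.8 0 1; 0 0.1 4.8 0 1")

```text
t: 5.15
tool_pos: [0.5306, 0.3931, 0.0922]
orientation: [-179.9, 0.1, -98.5]
contact_force: [-2.7, 1.8, 2.0]
opening: 0.266
finger_force: 30.0
```

>>> arm_command(commands="0 0 -3 0 1; 0 0 -6 0 1; 0 0 -10 0 1; 0 0 -14 0 1; 0 0 -18 0 1; 0 0 -22 0 1; 0 0 -26 0 1; 0 0 -26 0 1")

```text
t: 5.95
tool_pos: [0.532, 0.3931, 0.3581]
orientation: [-179.6, 0.4, -98.5]
contact_force: [-0.4, 0.8, -1.6]
opening: 0.266
finger_force: 30.0
```

Run:
```python
from h import *
s=arm.get_state(); go(s['tool_pos'],-98.5); print(s['opening'],s['finger_force'],s['moment'])
p,im,d=cam('scene'); cv2.imwrite('pics/s2.png',cv2.resize(im[150:400,250:550],None,fx=2,fy=2))
```

```text
move [0. 0. 0.] turn 0.001 tcp [0.532  0.3931 0.3581] yaw -98.46 q [ 53.4  17.2   4.3   0.1 -76.6 -61.9] F [-0.4  0.8 -1.6] t 5.95
0.26629376367416635 29.984503984451294 [ 0.25136049  0.02378116 -0.02950437]
```

View pics/s2.png

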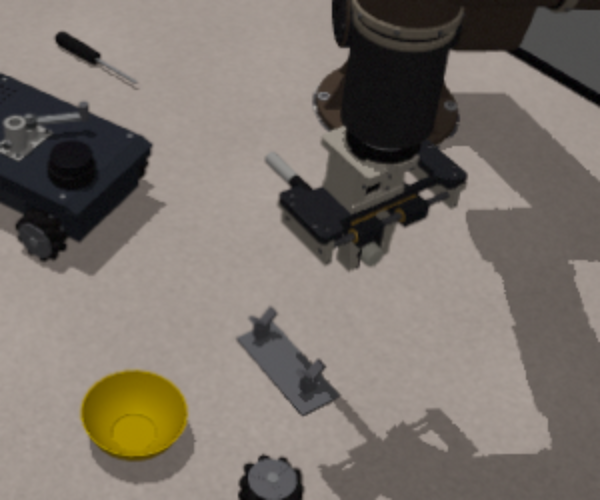

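The mast is held level at 30 N and doesn't swing. I'll lower it to just above the rest and check whether a partial closure weakens the grip.

>>> arm_command(commands="0 0 5 0 1; 0 0 10 0 1; 0 0 15 0 1; 0 0 20 0 1; 0 0 23 0 1; 0 0 25.6 0 1; 0 0 25.6 0 1; 0 0 25.6 0 0.76")

```text
t: 6.8
tool_pos: [0.53, 0.3918, 0.0945]
orientation: [179.9, -0.1, -98.5]
contact_force: [-0.2, -0.4, -0.3]
opening: 0.267
finger_force: 30.0
```

>>> arm_command(commands="0 0 0 0 0.745; 0 0 0 0 0.745")

```text
t: 7.0
tool_pos: [0.5307, 0.3928, 0.0966]
orientation: [-179.9, 0.1, -98.5]
contact_force: [0.4, 0.1, -2.0]
opening: 0.264
finger_force: 30.0
```

>>> arm_command(commands="0 0 0 0 0.738; 0 0 0 0 0.738")

```text
t: 7.2
tool_pos: [0.5305, 0.3925, 0.096]
orientation: [-180.0, 0.1, -98.5]
contact_force: [0.7, -0.1, -1.6]
opening: 0.267
finger_force: 23.5
```

>>> arm_command(commands="0 0 0 0 0.733; 0 0 0 0 0.733")

```text
t: 7.4
tool_pos: [0.5304, 0.3924, 0.0954]
orientation: [-180.0, 0.0, -98.5]
contact_force: [-0.1, 1.1, -1.3]
opening: 0.264
finger_force: 11.8
```

The force is graduated: zero at a closure of about 0.728, about 2.35 N per 0.001. I'll lift with a weak grip.

>>> arm_command(commands="0 0 0 0 0.7305; 0 0 0 0 0.7305; 0 0 -1 0 0.7305; 0 0 -2 0 0.7305; 0 0 -3 0 0.7305; 0 0 -4 0 0.7305; 0 0 -4 0 0.7305")

```text
t: 8.1
tool_pos: [0.5311, 0.3932, 0.1376]
orientation: [-179.9, 0.2, -98.5]
contact_force: [-0.6, 0.6, -0.8]
opening: 0.271
finger_force: 6.7
```

Run:
```python
from h import *
s=arm.get_state(); go(s['tool_pos'],-98.5); print(s['opening'],s['finger_force'],s['moment'])
p,im,d=cam('wrist','w3.png'); 
pts=[dep(p,d,u,v).round(3) for u,v in ((320,20),(320,60),(320,100),(321,150),(321,200),(321,240))]; print(pts)
```

```text
move [0. 0. 0.] turn 0.001 tcp [0.5311 0.3932 0.1376] yaw -98.46 q [ 53.4  26.4 -11.9   0.  -51.4 -61.9] F [-0.6  0.6 -0.8] t 8.1
0.271438154613182 6.666221246123314 [ 0.23894261  0.26084425 -0.03140896]
[array([0.512, 0.267, 0.063]), array([0.514, 0.286, 0.069]), array([0.517, 0.303, 0.073]), array([0.52 , 0.324, 0.08 ]), array([0.523, 0.345, 0.085]), array([0.525, 0.362, 0.09 ])]
```

Tilted about 16° and pivoting as wanted; I'll keep lifting.

>>> arm_command(commands="0 0 -2 0 0.73; 0 0 -4 0 0.73; 0 0 -7 0 0.73; 0 0 -10 0 0.73; 0 0 -13 0 0.73; 0 0 -16 0 0.73; 0 0 -18 0 0.73; 0 0 -18 0 0.73")

```text
t: 8.95
tool_pos: [0.5312, 0.3931, 0.3185]
orientation: [-179.8, 0.2, -98.5]
contact_force: [0.6, -0.0, -1.6]
opening: 0.269
finger_force: 8.0
```

Run:
```python
from h import *
s=arm.get_state(); go(s['tool_pos'],-98.5); print(s['opening'],s['finger_force'],s['moment'])
p,im,d=cam('wrist','w3.png'); p2,im2,d2=cam('scene')
cv2.imwrite('pics/c3.png',np.hstack([cv2.resize(im,(400,300)),cv2.resize(im2[150:400,250:550],(400,300))]))
```

```text
move [0. 0. 0.] turn 0.001 tcp [0.5312 0.3931 0.3185] yaw -98.46 q [ 53.4  18.3   0.8   0.  -72.2 -61.9] F [ 0.6 -0.  -1.6] t 8.95
0.26892162344759263 7.973598539829254 [ 0.15289893  0.03705564 -0.00056256]
```

View pics/c3.png

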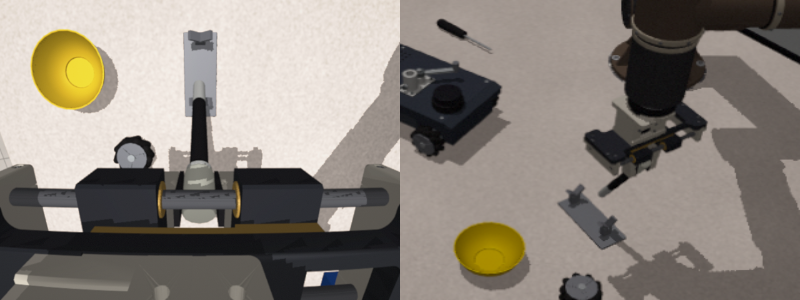

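The mast hangs at roughly 45°, foot at (198,88) in the left half. I'll loosen a little more.

>>> arm_command(commands="0 0 0 0 0.7288; 0 0 0 0 0.7288; 0 0 0 0 0.7288")

```text
t: 9.35
tool_pos: [0.5302, 0.3922, 0.314]
orientation: [179.9, -0.1, -98.5]
contact_force: [-0.7, 0.1, -1.3]
opening: 0.269
finger_force: 5.0
```

```bash
cat >> h.py <<'E'
def tilt():
    s=arm.get_state(); print('F',s['contact_force'].round(1),'grip',round(s['finger_force'],1),'op',round(s['opening'],4),'t',s['t'])
    p,im,d=cam('wrist'); P=np.array([dep(p,d,320,v) for v in range(60,262,6)]); 
    M=R.from_euler('xyz',s['orientation'],degrees=True).as_matrix(); Q=(P-s['tool_pos'])@M
    Q=Q[(d[60:262:6,320]>0)&(P[:,2]>s['tool_pos'][2]-.25)&(P[:,2]>.055)]
    print((Q*1000).round().astype(int).tolist())
E
python3 -c "
from h import *
tilt()"
```

```text
F [-0.7  0.1 -1.3] grip 5.0 op 0.2685 t 9.35
[[84, 1, 197], [79, 1, 186], [74, 1, 178], [69, 1, 170], [65, 1, 160], [61, 1, 152], [57, 1, 143], [54, 1, 137], [50, 1, 130], [47, 1, 123], [44, 1, 119], [41, 1, 113], [38, 1, 108], [36, 1, 101], [33, 1, 98], [30, 1, 93], [28, 1, 87], [26, 1, 83], [24, 1, 78], [21, 1, 74], [19, 1, 70], [18, 1, 64]]
```

>>> arm_command(commands="0 0 0 0 0.728; 0 0 0 0 0.728; 0 0 0 0 0.728")

```text
t: 9.7
tool_pos: [0.5304, 0.3924, 0.3151]
orientation: [180.0, -0.0, -98.5]
contact_force: [0.6, 0.0, -2.1]
opening: 0.271
finger_force: 3.2
```

```bash
python3 -c "
from h import *
tilt()"
```

```text
F [ 0.6  0.  -2.1] grip 3.2 op 0.2711 t 9.7
[[69, 2, 200], [64, 1, 189], [60, 1, 178], [56, 1, 168], [52, 1, 157], [49, 1, 149], [45, 1, 141], [42, 1, 134], [39, 1, 126], [36, 1, 119], [34, 1, 112], [31, 1, 106], [29, 1, 100], [26, 1, 94], [24, 1, 90], [22, 1, 84], [20, 1, 79], [18, 1, 76], [18, 1, 66]]
```

>>> arm_command(commands="5 0 0 0 0.728; 9 0 -1 0 0.73; 12 0 -3 0 0.735; 14 0 -5 0 0.735; 15 0 -8 0 0.735; 15 0 -10 0 0.735; 15 0 -10 0 0.735")

```text
t: 10.45
tool_pos: [0.5091, 0.2439, 0.4191]
orientation: [-179.7, 0.3, -98.5]
contact_force: [-1.0, -0.4, -1.1]
opening: 0.27
finger_force: 21.1
```

```bash
python3 -c "
from h import *
tilt(); go([.53,0,.42],-98.5)"
```

```text
F [-1.  -0.4 -1.1] grip 21.1 op 0.2704 t 10.45
[[-15, 2, 219], [-11, 2, 183], [-8, 1, 157], [-5, 1, 134]]
move [23.81 -5.73 -0.37] turn 0.0 tcp [0.5085 0.244  0.4168] yaw -98.5 q [ 45.5   6.7  -1.6   0.  -81.5 -54. ] F [-0.1  1.  -2.6] t 10.5
```

The mast is now only about 7° off vertical. I'll tighten the grip and carry it toward the socket.

>>> arm_command(commands="2 -1 -0.3 0 0.745; 6 -3 -0.3 0 0.745; 10.5 -5.2 -0.3 0 0.745; 15 -7.4 -0.3 0 0.745; 19.5 -9.6 -0.3 0 0.745; 24 -11.8 -0.3 0 0.745; 28.5 -14 -0.3 0 0.745; 32 -15.7 -0.3 0 0.745")

```text
t: 11.3
tool_pos: [0.6165, -0.098, 0.4165]
orientation: [179.9, -0.0, -98.5]
contact_force: [1.3, 1.7, -1.1]
opening: 0.263
finger_force: 30.0
```

>>> arm_command(commands="0 0 0 0 0.745; 0 0 0 0 0.745")

```text
t: 11.5
tool_pos: [0.6163, -0.0965, 0.4162]
orientation: [179.8, -0.0, -98.6]
contact_force: [-0.1, 0.1, -1.5]
opening: 0.269
finger_force: 30.0
```

Run:
```python
from h import *
tilt(); p,im,d=cam('wrist','w4.png')
Z=dict(mast_foot=.19,socket_mouth=.157,lever_pivot=.137,lever_grip=.153)
for t,z in Z.items():
    for u,v,k in spot('wrist',t)[:2]: print(t,round(u),round(v),round(k,2),onz(p,u,v,z).round(4),dep(p,d,u,v).round(3))
go([.603,-.18,.42],-98.5)
```

```text
F [-0.1  0.1 -1.5] grip 30.0 op 0.2686 t 11.5
[[-16, 2, 220], [-12, 2, 186], [-8, 1, 157], [-5, 1, 134]]
mast_foot 316 248 0.56 [ 0.6213 -0.0706  0.19  ] [ 0.619 -0.086  0.24 ]
socket_mouth 316 133 0.69 [ 0.605  -0.1799  0.157 ] [ 0.605 -0.182  0.115]
lever_pivot 343 119 0.86 [ 0.5749 -0.1909  0.137 ] [ 0.576 -0.19   0.149]
lever_grip 415 147 0.7 [ 0.5052 -0.1524  0.153 ] [ 0.507 -0.153  0.161]
move [ 8.65  0.06 -0.17] turn 0.002 tcp [ 0.6162 -0.0945  0.4183] yaw -98.39 q [  9.2  12.7   6.   -0.  -83.2 -17.6] F [ 0.8 -0.4 -1.3] t 11.8
```

View pics/w4.png

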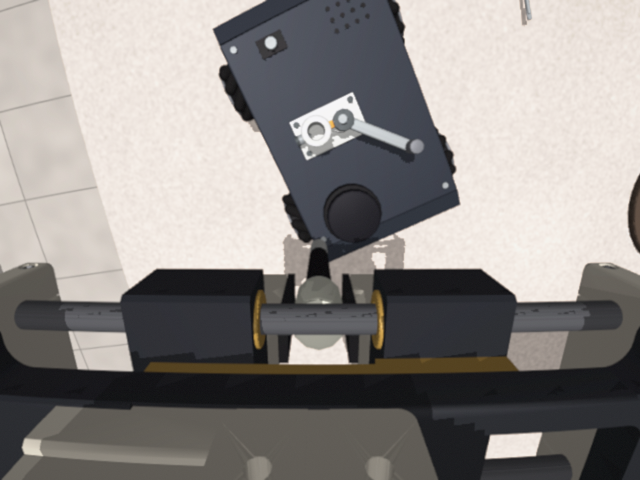

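The socket ring is at (316,131) and the lever post at (415,147), matching the detections. The mast leans back about 7°, so I'll bring its foot over the mouth.

>>> arm_command(commands="3 -0.1 0 0 0.745; 6.5 -0.2 0 0 0.745; 9.5 -0.3 0 0 0.745; 10.8 -0.3 1 0 0.745; 10.8 -0.3 2.1 0 0.745; 10.8 -0.3 2.1 0 0.745; 10.8 -0.3 2.1 0 0.745")

```text
t: 12.5
tool_pos: [0.6035, -0.2018, 0.3968]
orientation: [180.0, 0.0, -98.4]
contact_force: [0.7, 0.0, -0.9]
opening: 0.264
finger_force: 30.0
```

Run:
```python
from h import *
tilt(); p,im,d=cam('wrist')
Z=dict(mast_foot=.169,socket_mouth=.157)
for t,z in Z.items():
    for u,v,k in spot('wrist',t)[:2]: print(t,round(u,1),round(v,1),round(k,2),onz(p,u,v,z).round(4),dep(p,d,u,v).round(3))
go([.603,-.204,.395],-98.5)
cv2.imwrite('pics/w5.png',cv2.resize(im[160:320,220:420],None,fx=3,fy=3,interpolation=cv2.INTER_CUBIC))
```

```text
F [ 0.7  0.  -0.9] grip 30.0 op 0.2643 t 12.5
[[-4, 2, 247], [-8, 2, 239], [-16, 2, 220], [-12, 2, 186], [-9, 1, 159], [-6, 1, 135]]
mast_foot 317.4 247.9 0.56 [ 0.6084 -0.1761  0.169 ] [ 0.606 -0.192  0.223]
socket_mouth 321.5 243.0 0.72 [ 0.604  -0.1772  0.157 ] [ 0.603 -0.188  0.194]
move [0.19 0.05 0.27] turn 0.001 tcp [ 0.6037 -0.2022  0.3977] yaw -98.42 q [ -1.   14.3   5.4   0.  -81.1  -7.4] F [ 0.4 -0.7 -2.6] t 12.7
```

View pics/w5.png

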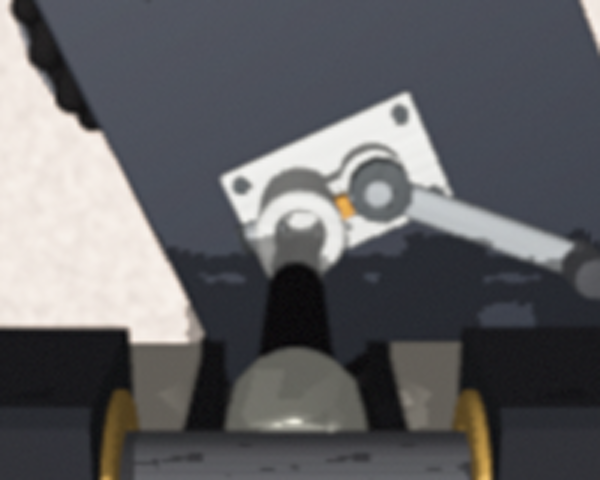

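Run:
```python
from h import *
s=arm.get_state(); p,im,d=cam('wrist')
A=att(p); K=np.array([[p['fx'],0,p['cx']],[0,p['fy'],p['cy']],[0,0,1.]])
def proj(P):
    q=(np.array(P)-p['origin'])@A; return cv2.projectPoints(q,np.zeros(3),np.zeros(3),K,np.array([p['k1'],0,0,0.]))[0][:,0]
a=np.linspace(0,2*np.pi,60); S=6
big=cv2.resize(im[190:290,265:375],None,fx=S,fy=S,interpolation=cv2.INTER_CUBIC)
def dr(P,c):
    cv2.polylines(big,[((proj(P)-[265,190]+.5)*S).astype(np.int32)],True,c,1)
M=R.from_euler('xyz',s['orientation'],degrees=True).as_matrix()
for r in(.0155,.00875): dr([[.605+r*np.cos(t),-.180+r*np.sin(t),.157] for t in a],(0,0,255))
T=np.radians(7); e=np.array([np.cos(T),0,-np.sin(T)]); f=np.array([0,1,0])
for L in (180,130): 
  ax=np.array([-.002-np.sin(T)*L/1000,.0015,.047+np.cos(T)*L/1000])
  dr([s['tool_pos']+M@(ax+.008*(np.cos(t)*e+np.sin(t)*f)) for t in a],(0,255,0))
  print((s['tool_pos']+M@ax).round(4))
cv2.imwrite('pics/w6.png',big)
```

```text
[ 0.606  -0.1783  0.1721]
[ 0.605  -0.1843  0.2217]
```

View pics/w6.png

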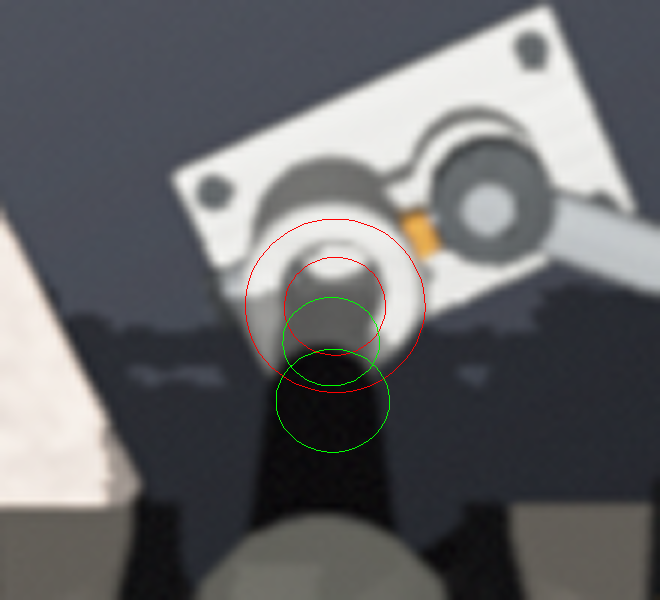

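Run:
```python
from h import *
s=arm.get_state(); p,im,d=cam('wrist')
M=R.from_euler('xyz',s['orientation'],degrees=True).as_matrix()
print(s['tool_pos'])
for v in range(222,256,1):
    print(v,[tuple(((dep(p,d,u,v)-s['tool_pos'])@M*1000).round().astype(int)[[0,1,2]]) for u in (308,314,320,326,332)], im[v,320].tolist())
```

```text
[ 0.60366912 -0.2022742   0.39764393]
222 [(np.int64(-12), np.int64(-12), np.int64(283)), (np.int64(-5), np.int64(-4), np.int64(254)), (np.int64(-4), np.int64(2), np.int64(249)), (np.int64(-5), np.int64(8), np.int64(253)), (np.int64(-8), np.int64(15), np.int64(266))] [115, 116, 116]
223 [(np.int64(-12), np.int64(-12), np.int64(280)), (np.int64(-5), np.int64(-4), np.int64(249)), (np.int64(-4), np.int64(2), np.int64(242)), (np.int64(-5), np.int64(8), np.int64(248)), (np.int64(-9), np.int64(15), np.int64(266))] [140, 142, 142]
224 [(np.int64(-12), np.int64(-11), np.int64(273)), (np.int64(-5), np.int64(-4), np.int64(243)), (np.int64(-5), np.int64(2), np.int64(241)), (np.int64(-5), np.int64(8), np.int64(242)), (np.int64(-10), np.int64(15), np.int64(265))] [191, 195, 195]
225 [(np.int64(-12), np.int64(-11), np.int64(267)), (np.int64(-6), np.int64(-4), np.int64(241)), (np.int64(-6), np.int64(2), np.int64(241)), (np.int64(-6), np.int64(8), np.int64(241)), (np.int64(-9), np.int64(15), np.int64(257))] [227, 229, 229]
226 [(np.int64(-11), np.int64(-11), np.int64(262)), (np.int64(-7), np.int64(-
[... 6649 characters left out ...]
, np.int64(287)), (np.int64(-9), np.int64(-3), np.int64(158)), (np.int64(-7), np.int64(1), np.int64(153)), (np.int64(-12), np.int64(6), np.int64(168)), (np.int64(-50), np.int64(16), np.int64(285))] [13, 13, 11]
254 [(np.int64(-52), np.int64(-12), np.int64(287)), (np.int64(-8), np.int64(-3), np.int64(153)), (np.int64(-7), np.int64(1), np.int64(149)), (np.int64(-11), np.int64(6), np.int64(162)), (np.int64(-52), np.int64(16), np.int64(287))] [14, 12, 13]
255 [(np.int64(-53), np.int64(-12), np.int64(287)), (np.int64(-8), np.int64(-3), np.int64(149)), (np.int64(-7), np.int64(1), np.int64(145)), (np.int64(-10), np.int64(6), np.int64(156)), (np.int64(-52), np.int64(16), np.int64(286))] [15, 13, 14]
```

Depth gives the socket centre in the tool frame at (-19, +1.5) mm and the foot at (-24.5, +0.5) mm, with the foot 13 mm above the rim. I'll shift +5/+1 mm and enter gently.

>>> arm_command(commands="0.5 0.1 0 0 0.735; 0.5 0.1 0.6 0 0.735; 0.5 0.1 1.2 0 0.735; 0.5 0.1 1.6 0 0.735; 0.5 0.1 2 0 0.735; 0.5 0.1 2.1 0 0.735")

```text
t: 13.4
tool_pos: [0.6016, -0.2075, 0.3754]
orientation: [179.9, 0.0, -98.5]
contact_force: [0.4, 1.1, -1.1]
opening: 0.269
finger_force: 21.1
```

```bash
cat >> h.py <<'E'
def prof():
    s=arm.get_state(); p,im,d=cam('wrist')
    M=R.from_euler('xyz',s['orientation'],degrees=True).as_matrix()
    print(s['tool_pos'].round(4),s['contact_force'].round(1),s['moment'].round(2),s['finger_force'])
    for v in range(222,262,3):
        print(v,[((dep(p,d,u,v)-s['tool_pos'])@M*1000).round().astype(int).tolist() for u in (308,314,320,326,332)])
E
python3 -c "
from h import *
prof()"
```

```text
[ 0.6016 -0.2075  0.3754] [ 0.4  1.1 -1.1] [ 0.28  0.12 -0.01] 21.076699197292328
222 [[-7, -11, 261], [-7, -5, 261], [-7, 2, 262], [-7, 8, 261], [-7, 15, 262]]
225 [[-10, -11, 260], [-10, -5, 261], [-9, 2, 257], [-10, 8, 262], [-10, 15, 260]]
228 [[-13, -11, 260], [-10, -4, 247], [-9, 2, 244], [-11, 8, 252], [-11, 14, 249]]
231 [[-14, -11, 250], [-10, -4, 235], [-10, 2, 232], [-11, 8, 237], [-13, 14, 244]]
234 [[-14, -10, 236], [-10, -4, 221], [-9, 2, 219], [-11, 8, 227], [-16, 14, 243]]
237 [[-13, -10, 222], [-12, -4, 218], [-13, 2, 219], [-13, 7, 220], [-15, 14, 228]]
240 [[-15, -10, 217], [-15, -4, 217], [-15, 2, 219], [-15, 7, 218], [-17, 14, 225]]
243 [[-18, -10, 217], [-17, -4, 214], [-14, 2, 205], [-18, 7, 218], [-18, 13, 217]]
246 [[-21, -10, 217], [-14, -4, 195], [-12, 2, 189], [-19, 7, 212], [-21, 13, 218]]
249 [[-24, -10, 217], [-12, -4, 179], [-10, 1, 173], [-16, 7, 191], [-24, 13, 218]]
252 [[-28, -10, 219], [-10, -3, 165], [-8, 1, 158], [-13, 6, 174], [-27, 13, 218]]
255 [[-30, -10, 217], [-9, -3, 151], [-7, 1, 146], [-11, 6, 160], [-31, 13, 219]]
258 [[-33, -10, 218], [-7, -3, 139], [-6, 1, 137], [-9, 6, 146], [-49, 15, 264]]
261 [[71, 0, -93], [-5, -3, 128], [-5, 1, 126], [-8, 6, 134], [-53, 16, 265]]
```

The foot is about 9 mm into the bore with no contact force. I'll shift the hand over the bore to bring the mast upright.

>>> arm_command(commands="-0.5 0 0 0 0.731; -1 0 0.1 0 0.731; -1.5 0 0.2 0 0.731; -2 0 0.3 0 0.731; -2.2 0 0.4 0 0.731; -2.2 0 0.6 0 0.731")

```text
t: 14.05
tool_pos: [0.605, -0.1855, 0.3702]
orientation: [-180.0, 0.0, -98.4]
contact_force: [-0.1, -0.4, -1.1]
opening: 0.272
finger_force: 10.0
```

```bash
python3 -c "
from h import *
prof()"
```

```text
[ 0.605  -0.1855  0.3702] [-0.1 -0.4 -1.1] [-0.23  0.17 -0.07] 10.02581387758255
222 [[4, -10, 212], [3, -4, 214], [5, 2, 208], [4, 7, 214], [4, 13, 212]]
225 [[1, -10, 212], [4, -4, 201], [4, 2, 198], [1, 7, 212], [1, 13, 212]]
228 [[-2, -10, 213], [4, -4, 188], [5, 2, 184], [2, 7, 198], [-2, 13, 212]]
231 [[-5, -10, 213], [4, -4, 177], [5, 1, 174], [2, 7, 184], [-5, 13, 213]]
234 [[-8, -10, 212], [4, -3, 166], [5, 1, 162], [3, 6, 173], [-8, 13, 214]]
237 [[-11, -10, 213], [4, -3, 158], [5, 1, 154], [3, 6, 163], [-11, 13, 213]]
240 [[-25, -11, 253], [4, -3, 148], [5, 1, 145], [3, 6, 154], [-27, 15, 261]]
243 [[-29, -11, 256], [5, -3, 139], [5, 1, 137], [3, 6, 145], [-30, 15, 260]]
246 [[-33, -11, 259], [4, -3, 133], [5, 1, 129], [3, 6, 137], [-33, 15, 258]]
249 [[-37, -11, 261], [5, -3, 124], [5, 1, 123], [3, 5, 129], [-37, 15, 261]]
252 [[0, -7, 133], [5, -3, 117], [5, 1, 116], [4, 5, 120], [-41, 15, 260]]
255 [[0, -7, 125], [5, -3, 111], [5, 1, 109], [4, 5, 114], [-44, 15, 260]]
258 [[71, 0, -93], [5, -3, 105], [6, 1, 102], [4, 5, 108], [-47, 15, 260]]
261 [[1, -6, 109], [5, -3, 99], [5, 1, 97], [4, 5, 102], [-51, 15, 260]]
```

The mast is upright with its foot about 15 mm deep. I'll grip fully and press down.

>>> arm_command(commands="0 0 0 0 1; 0 0 0 0 1; 0 0 0.5 0 1; 0 0 1 0 1; 0 0 1.4 0 1; 0 0 1.8 0 1; 0 0 2.2 0 1; 0 0 2.6 0 1")

```text
t: 14.9
tool_pos: [0.6051, -0.1862, 0.3446]
orientation: [-179.9, -0.0, -98.5]
contact_force: [-1.4, -0.7, 27.1]
opening: 0.266
finger_force: 30.1
```

>>> arm_command(commands="0 0 0.3 0 1; 0 0 0.5 0 1; 0 0 0.5 0 1")

```text
t: 15.2
tool_pos: [0.6064, -0.1869, 0.3444]
orientation: [-179.5, -0.1, -98.4]
contact_force: [-4.0, 0.9, 25.7]
opening: 0.264
finger_force: 30.3
```

```bash
python3 -c "
from h import *
prof()"
```

```text
[ 0.6064 -0.1869  0.3444] [-4.   0.9 25.7] [0.24 2.34 0.02] 30.251888930797577
222 [[3, -10, 217], [9, -4, 189], [10, 1, 186], [10, 7, 185], [9, 12, 190]]
225 [[4, -9, 199], [7, -4, 187], [7, 2, 186], [7, 7, 187], [7, 12, 186]]
228 [[4, -9, 187], [4, -4, 188], [4, 2, 188], [4, 7, 188], [4, 12, 186]]
231 [[2, -9, 186], [2, -4, 187], [4, 1, 176], [4, 6, 178], [2, 12, 187]]
234 [[-1, -9, 186], [-1, -4, 185], [4, 1, 167], [4, 6, 168], [-5, 13, 203]]
237 [[-4, -9, 187], [1, -3, 170], [4, 1, 156], [4, 6, 158], [-7, 12, 198]]
240 [[-7, -9, 187], [2, -3, 158], [4, 1, 148], [4, 6, 148], [-3, 11, 173]]
243 [[-9, -9, 187], [2, -3, 148], [5, 1, 138], [4, 6, 142], [-2, 11, 160]]
246 [[-12, -9, 187], [2, -3, 140], [5, 1, 131], [4, 5, 133], [-1, 10, 150]]
249 [[-29, -10, 234], [3, -3, 129], [5, 1, 124], [4, 5, 125], [-1, 10, 141]]
252 [[-32, -10, 233], [3, -3, 123], [5, 1, 116], [5, 5, 118], [0, 10, 131]]
255 [[-35, -10, 233], [4, -3, 114], [5, 1, 111], [4, 5, 113], [0, 9, 124]]
258 [[-39, -11, 234], [4, -3, 108], [5, 1, 104], [4, 5, 106], [0, 9, 117]]
261 [[-42, -11, 233], [4, -3, 101], [5, 1, 98], [4, 5, 100], [1, 9, 109]]
```

The press stalled at 26 N, so the mast may be slipping in the grip. I'll release, rise, and press on top with closed fingertips.

>>> arm_command(commands="0 0 -0.4 0 0.6; 0 0 -0.4 0 0.5; 0 0 -1 0 0.5; 0 0 -4 0 0.5; 0 0 -7 0 0.5; 0 0 -8 0 1; 0 0 -8 0 1; 0 0 -8 0 1")

```text
t: 16.05
tool_pos: [0.6048, -0.1856, 0.4177]
orientation: [179.9, 0.0, -98.5]
contact_force: [-0.5, 0.8, -0.9]
opening: 0.287
finger_force: 0.0
```

>>> arm_command(commands="0 0 0 0 1; 0 0 1 0 1; 0 0 2 0 1; 0 0 2.6 0 1")

```text
t: 16.45
tool_pos: [0.6044, -0.1858, 0.3909]
orientation: [179.8, 0.0, -98.5]
contact_force: [-0.3, -0.2, 0.5]
opening: 0.007
finger_force: 0.0
```

>>> arm_command(commands="0 0 0.3 0 1; 0 0 0.6 0 1; 0 0 0.9 0 1; 0 0 0.9 0 1")

```text
t: 16.85
tool_pos: [0.6049, -0.1859, 0.3839]
orientation: [180.0, 0.0, -98.5]
contact_force: [-0.1, 0.2, -0.3]
opening: 0.003
finger_force: 0.0
```

>>> arm_command(commands="0 0 0.2 0 1; 0 0 0.4 0 1; 0 0 0.6 0 1; 0 0 0.8 0 1; 0 0 0.8 0 1")

```text
t: 17.35
tool_pos: [0.6055, -0.1863, 0.3779]
orientation: [-179.8, -0.0, -98.5]
contact_force: [-1.1, 0.5, 6.4]
opening: 0.004
finger_force: 3.3
```

>>> arm_command(commands="0 0 0.3 0 1; 0 0 0.6 0 1; 0 0 0.8 0 1; 0 0 0.8 0 1")

```text
t: 17.75
tool_pos: [0.6078, -0.1877, 0.3775]
orientation: [-179.1, -0.2, -98.4]
contact_force: [-2.1, 1.1, 34.1]
opening: 0.004
finger_force: 16.7
```

The mast top stayed at z = 0.3115 under 34 N, so the foot is home. Next is the lever: retreat up, turn and move over the post.

>>> arm_command(commands="0 0 -3 0.1 1; 0 0 -8 0.24 1; -0.3 3 -8 0.38 0.9; -0.8 6 -8 0.52 0.7; -1.4 9 -8 0.66 0.6; -1.4 10.3 -8 0.8 0.6; -1.4 10.3 -8 0.94 0.6; -1.4 10.3 -8 1.08 0.6")

```text
t: 18.55
tool_pos: [0.5045, -0.1568, 0.4488]
orientation: [-180.0, 0.1, -160.7]
contact_force: [0.6, -0.2, -0.2]
opening: 0.392
finger_force: 0.0
```

Run:
```python
from h import *
p,im,d=cam('top')
for t,z in dict(lever_grip=.153,socket_mouth=.157,mast_top=.312).items():
    for u,v,k in spot('top',t)[:1]: print(t,round(u,1),round(v,1),round(k,2),onz(p,u,v,z).round(4))
p,im,d=cam('wrist')
for t,z in dict(lever_grip=.153,lever_pivot=.137,mast_top=.312).items():
    for u,v,k in spot('wrist',t)[:1]: print(t,round(u,1),round(v,1),round(k,2),onz(p,u,v,z).round(4),dep(p,d,u,v).round(3))
go([.5055,-.156,.35],154)
```

```text
lever_grip 319.0 211.5 0.97 [ 0.5069 -0.1556  0.153 ] [ 0.506 -0.156  0.161]
move [-0.06  0.08  9.8 ] turn 0.798 tcp [ 0.5052 -0.1569  0.448 ] yaw -160.25 q [  4.    3.   -1.9  -0.  -85.2 -74.3] F [ 0.  -0.7  0.1] t 18.95
```

>>> arm_command(commands="-0.1 0 1 0.14 0.55; -0.1 0 3 0.28 0.55; -0.1 0 6 0.42 0.55; -0.1 0 9 0.56 0.55; -0.1 0 12 0.7 0.55; -0.1 0 15 0.8 0.55; -0.1 0 18 0.8 0.55; -0.1 0 19.5 0.8 0.55")

```text
t: 19.75
tool_pos: [0.505, -0.1565, 0.2504]
orientation: [-179.9, -0.2, 153.9]
contact_force: [-0.3, -0.1, 0.3]
opening: 0.451
finger_force: 0.0
```

Run:
```python
from h import *
go([.507,-.1555,.203],154)
p,im,d=cam('wrist','w7.png')
for u,v,k in spot('wrist','lever_grip')[:1]: print(round(u,1),round(v,1),round(k,2),onz(p,u,v,.153).round(4))
```

```text
move [-0.16  0.18  4.74] turn -0.003 tcp [ 0.505  -0.1565  0.2504] yaw 153.85 q [   4.     8.8  -21.    -0.   -60.4 -120.2] F [-0.3 -0.1  0.3] t 19.75
324.4 267.8 0.76 [ 0.5058 -0.153   0.153 ]
```

View pics/w7.png

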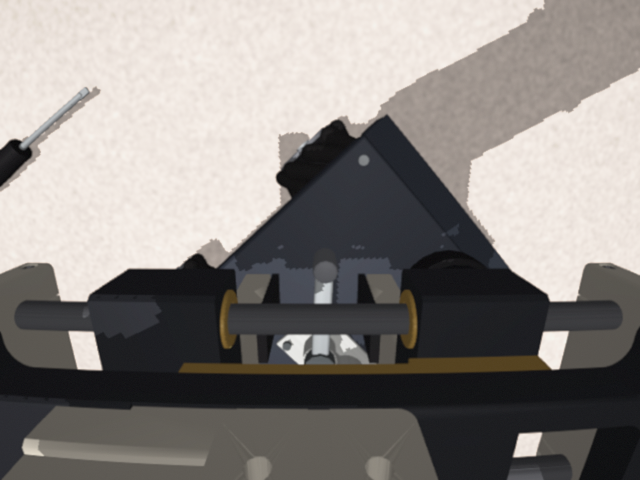

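The post (325,270) sits between the fingers, so I'll descend and sweep the arc.

>>> arm_command(commands="-0.1 0.1 2 0 0.55; -0.1 0.1 4 0 0.55; -0.1 0.1 4.7 0 0.55; -0.1 0.1 4.7 0 0.55")

```text
t: 20.25
tool_pos: [0.5074, -0.1562, 0.2062]
orientation: [-180.0, -0.0, 153.8]
contact_force: [0.2, 0.2, -0.6]
opening: 0.448
finger_force: 0.0
```

>>> arm_command(commands="-0.1 -1.1 0 -0.14 0.55; -0.3 -2.2 0 -0.28 0.55; -0.7 -3.3 0 -0.42 0.55; -1.2 -4.3 0 -0.56 0.55; -1.9 -5.2 0 -0.7 0.55")

```text
t: 20.75
tool_pos: [0.5022, -0.2107, 0.2076]
orientation: [180.0, 0.1, -165.7]
contact_force: [0.5, 6.7, -1.0]
opening: 0.448
finger_force: 3.2
```

Run:
```python
from h import *
go([.577,-.192,.203],154)
s=arm.get_state();print(s['moment'],s['finger_force'],s['opening'])
```

```text
move [-7.71 -0.03  0.48] turn 0.703 tcp [ 0.5022 -0.2107  0.2076] yaw -165.74 q [ -2.2  12.4 -22.6  -0.1 -54.9 -73.5] F [ 0.5  6.7 -1. ] t 20.75
[ 2.52320445 -0.30813309 -0.0620069 ] 3.228595554828644 0.4484365295132622
```

The lever is moving against about 6.7 N; I'll continue past the crest.

>>> arm_command(commands="-0.1 -1.1 0 -0.14 0.55; -0.3 -2.2 0 -0.28 0.55; -0.7 -3.3 0 -0.42 0.55; -1.2 -4.3 0 -0.56 0.55; -1.9 -5.2 0 -0.7 0.55; -2.4 -5.7 0 -0.8 0.55; -2.4 -5.7 0 -0.8 0.55")

```text
t: 21.45
tool_pos: [0.5398, -0.2613, 0.2076]
orientation: [-179.9, 0.0, -120.2]
contact_force: [-0.7, 0.4, -0.3]
opening: 0.454
finger_force: 0.0
```

Run:
```python
from h import *
go([.577,-.192,.203],154)
s=arm.get_state();print(s['moment'],s['finger_force'],s['opening'])
p,im,d=cam('wrist')
for t,z in dict(lever_grip=.153,lever_pivot=.137).items():
  for u,v,k in spot('wrist',t)[:1]: print(t,round(u,1),round(v,1),round(k,2),onz(p,u,v,z).round(4))
```

```text
move [-7.86  0.26  0.46] turn 1.498 tcp [ 0.5398 -0.2613  0.2076] yaw -120.16 q [ -7.2  17.3 -15.8   0.  -56.8 -23. ] F [-0.7  0.4 -0.3] t 21.45
[0.06197337 0.07415605 0.00380537] 0.0 0.45355236695766343
lever_grip 317.8 296.4 0.9 [ 0.5391 -0.2633  0.153 ]
```

The lever has snapped to the locked position (post at .539, -.263) and the fingers are unloaded. I'll lift clear and verify.

>>> arm_command(commands="0 0 -1.5 0 0.5; 0 0 -4 0 0.5; 0 0 -8 0 0.5; 0 0 -12 0 0.5; 3 0 -15 0 0.5; 7 0 -17 0 0.5; 11 0 -18 0 0.5; 11 0 -18 0 0.5")

```text
t: 22.4
tool_pos: [0.4811, -0.3585, 0.389]
orientation: [-179.8, -0.0, -120.5]
contact_force: [0.5, 0.2, -0.6]
opening: 0.502
finger_force: 0.0
```

Run:
```python
from h import *
print(arm.get_state()['contact_force'])
p,im,d=cam('scene')
for t,z in dict(lever_grip=.153,mast_top=.312,bowl=0,spare_wheel=0).items():
  for u,v,k in spot('scene',t)[:1]: print(t,round(u,1),round(v,1),round(k,2),onz(p,u,v,z).round(4))
cv2.imwrite('pics/fin.png',cv2.resize(im[130:290,180:380],None,fx=3.5,fy=3.5))
```

```text
[ 0.47402802  0.23072475 -0.62478917]
lever_grip 263.3 192.0 0.63 [ 0.5394 -0.2434  0.153 ]
mast_top 261.8 213.6 0.7 [0.7046 0.0036 0.312 ]
bowl 314.3 367.5 0.83 [0.743  0.2532 0.    ]
spare_wheel 382.1 398.1 0.96 [0.6734 0.4247 0.    ]
```

View pics/fin.png

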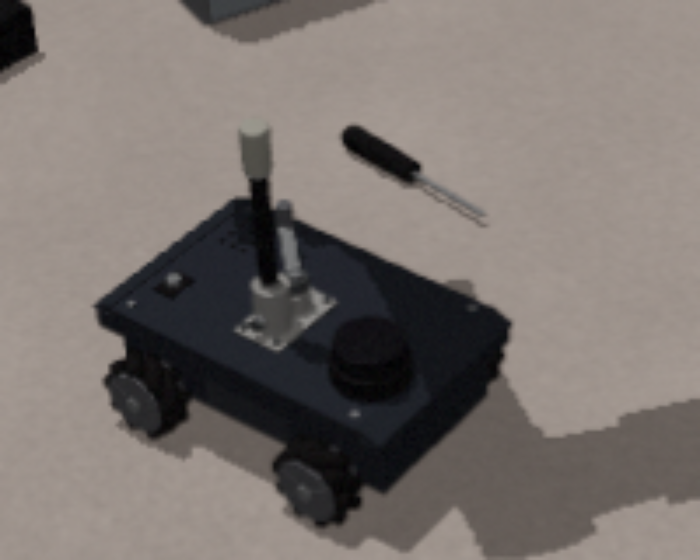

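The mast (255,130 to 270,290) stands in the socket, the lever points to the locked side (post at 285,212), and the arm is clear.

```bash
python3 -c "
from station import arm
print(arm.job_done())"
```

```text
the job is handed in; nothing more can be done
None
```

The mast stands upright and pressed home in the socket, the clamp lever is locked, the arm is clear, and the job is handed in; no verdict came back, but its top held at 0.3115 m under 34 N, matching a seated foot, and I saw no sign of the bystanders moving.

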